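# Hang the orange-post detector on the blue stand's brass screw

### The job

On the optics bench, pick up the detector carrier with the orange post, hang the keyhole in its back plate over the brass screw head on the blue stand, and let it slide down so that it locks and hangs upright on the screw. Then let go. Do not shift the similar carrier with the blue post.

Things in the scene. Friction and masses are not known exactly. Their poses are not given: they have to be found in the camera images.
- detector: Carrier to hang, loose. Origin: underside, mid-width, rear face of its plate; z up, x plate to housing. Mm: dark steel plate x 0-4, y +-40, z 0-118; white housing x 38-82, y +-25, z 0-32, on a foot 14 high; square orange post 20x20 at x 60, y 0, z 32-125 (grip it across y). Keyhole in plate at y 0: opening 40x40 at z 34-74, tapering over z 74-90 to a slot 11 wide ending at z 106. 250 g
- blue_stand_screw (a point): Point where the brass screw's axis meets the front of the blue panel, 150 mm above the bench; x out along the screw, z up. Fixed stand: panel 90 wide, 12 thick, 170 high, base 20 high reaching 33 in front. Shank 7 diameter, 14 long, then head 20 diameter, 5 thick. When hung, carrier x = this x, plate between panel and head, slot end resting on the shank: carrier origin 102.5 below this point
- source: Lookalike carrier to leave alone, loose on the bench: same sizes, origin and axes as the detector carrier, but with a blue post
- grey_stand: Lookalike stand, fixed, not to be used: same sizes as the blue stand, but grey panel and black screw. Origin on the bench under the middle of the panel's front face; x out of the panel, z up; its screw is at z 150 mm

How it is judged:
By the outcome, as a careful person would: the job done as asked, in the order asked, and still so for the second after the job is handed in, with the robot touching nothing.
It also fails if it takes over 37 s, if anything falls off the work surface, if the arm or the gripper's body presses on something with over 40 N, if the wrist force passes 120 N, or if a joint passes its speed limit or range.

### The arm

A 7-joint arm with a two-finger parallel gripper is mounted at the origin on the work surface. World frame = base frame: x ahead of the robot, y to its left, z up, the work surface at z = 0. Lengths are in m, angles in rad, forces in N, time in s.
With the tool pointing down it reaches from about 0.4 to 0.925 m from the base axis. Payload 4.1 kg.
Tool frame: the origin (TCP) lies between the finger pads; the fingertips stand 25 mm ahead of it and the grasp point (between the pads) lies 6 mm ahead of it; z points along the fingers, x is the direction in which the jaws open and shut, and the axes are right-handed (so a half turn about z gives the same grasp; the last joint's range is limited). The gripper opens to 85 mm and grips with 20 to 120 N. Pads are 22 mm wide; open, the fingers measure 114 mm over their backs; the gripper's body (76 mm by 85 mm) begins 54 mm behind the grasp point. The pads swing forward as they close: fully open they stand 13 mm farther back than shut.
Start: joints at [1.111, 0.398, 0.045, 1.537, -0.019, 1.207, -0.051], TCP at [0.23, -0.608, 0.256] pointing down, gripper open.
Joint ranges: [-2.82, 2.82], [-0.49, 2.23], [-1.37, 1.46], [0, 2.46], [-1.36, 4.5], [0.23, 2], [-2.94, 2.94]. Speed limits (rad/s): [2.57, 2.57, 3.14, 3.14, 3.14, 3.14, 3.14].

### API

Orientations are given as a unit quaternion [x, y, z, w].
In Python, from cell import r, cams gives the robot as it stands.
- The arm moves only by the tool play_rows, never from a script. Its argument "plan" is text: rows parted by semicolons, each of 7 numbers parted by spaces: the shift along the tool's x, y, z in mm, then the turn, a rotation vector about the tool's x, y, z in rad, then the closure in counts, from 0 (fully open) to 255 (shut). In form: x y z wx wy wz gripper; .... A call has 1 to 10 rows; each row is the pose to reach, as a shift and turn from the pose measured when the call began, along the tool's axes at that moment; what a row does not reach only later rows make up. A row lasts 1/10 s, in which the tool goes at most 50 mm and 8.59 degrees, less where a joint would pass 70% of its speed; a pose out of reach is approached as far as the arm can. A call with a gripper value outside its range is refused whole. The fingers move at their own pace and stop on an object; "grip_force" is the grip in N (left out, the last holds). Time passes only in rows, so rows that repeat a pose let the fingers close. It gives the time, the measured TCP pose, the force and the opening at its end, in the units of the state.
- r.get_state(): the state, without advancing time (a new reading comes with each control period).
- cams.grab_frame(name): name is "side" or "top" or "wrist"; returns a dict with "color" (384x512x3 uint8, red, green, blue), "fx", "fy", "cx", "cy" (pixels), "cam_to_world" (4x4, takes a point from camera to world coordinates); the wrist camera has in their place "tool_from_camera" (4x4, takes a point from camera to tool coordinates, whose origin is the TCP and whose axes are the tool frame's). Camera axes: x right, y up, looking along -z (the intrinsics and any distortion apply to the point x, -y, -z); pixel columns grow to the right and rows downward; lengths in m; the calibration is good to about 2 mm. The wrist camera is an equidistant fisheye: a pixel r from the principal point sees the ray r / f radians off the axis. A picture is of the moment at which its call begins: read the wrist's pose just before it. There is no depth.
- r.hand_in(): hands the job in, once; it reports no verdict.
Trained networks look in the newest picture that a camera, given by its name, has taken for a name from the list of things; names that differ only in an ending like _2 or _b are one class to them, and where a whole thing is asked for, a point or a joint stands for the part that bears it (a point fixed in the world has none). Each returns a list of dicts, best first, with "confidence" (0 to 1); they miss things now and then, are a little off and sometimes report something else, mostly with a low value. They report only what shows in the picture. A call takes as long as a camera call.
- cams.boxes_of(thing, camera): "bbox" ([centre column, centre row, width, height] in pixels, round what is visible of it).
- cams.outline_of(thing, camera): "region" (384x512 bool, what is visible of it) and "bbox" ([centre column, centre row, width, height] in pixels, round what is visible of it).
The state is a dict: "clock": time; "joint_positions": joint angles; "joint_velocities": joint speeds; "joint_torque": joint torques, N m; "tool_pos": TCP position; "tool_rot": TCP orientation; "force": force on the tool from outside, world axes, zero at the start; "torque": the same for the moment, N m; "opening": finger opening in m.
Only numpy, scipy, OpenCV 4.12 (cv2) and the standard library are available. Lean on these libraries where they do the work, as an engineer would, in place of code of your own. Each camera call takes 0.05 s, during which the arm holds its last target. There are 200 camera calls.

## Working session

There is one attempt and no reset: what is moved stays moved. The work goes in short steps, Python scripts to look and compute and a tool call to move; the robot and the scene stay as the last step left them, time stands still between calls to the robot, and variables do not carry over. Pictures are saved under pics/ and viewed, about 8 in all and at most 12, crops included, and the job is handed in when it is done.

Besides the shell and the picture viewer there is one more tool, called as name(argument=value, ...), one argument or row to a line, values as JSON. play_rows: Moves the arm, as the interface text tells. Its arguments: {"type":"object","properties":{"plan":{"type":"string"},"grip_force":{"type":"number"}},"required":["plan"]}

```bash
mkdir -p pics; ls; python3 - <<'E'
from cell import r,cams
import cv2,numpy as np
s=r.get_state();print({k:np.round(v,4) for k,v in s.items()})
for c in ("top","side"):
    f=cams.grab_frame(c)
    cv2.imwrite(f"pics/{c}0.png",f["color"][:,:,::-1])
    print(c,f["fx"],f["fy"],f["cx"],f["cy"],np.round(f["cam_to_world"],4).tolist())
    for t in ("detector","source","grey_stand","blue_stand_screw"):
        print(t,[(np.round(b["bbox"],1).tolist(),round(b["confidence"],2)) for b in cams.boxes_of(t,c)])
a=cv2.imread("pics/top0.png");b=cv2.imread("pics/side0.png")
cv2.imwrite("pics/both0.png",np.hstack([a,b])[:, :])
E
```

```text
pics
{'clock': np.float64(0.0), 'joint_positions': array([ 1.111 ,  0.3992,  0.045 ,  1.5379, -0.0187,  1.2069, -0.0507]), 'joint_velocities': array([ 0.001 , -0.0002,  0.0002, -0.0008, -0.0001, -0.0007,  0.0009]), 'joint_torque': array([ 5.00000e-04, -4.75124e+01,  1.36460e+00, -2.54215e+01,
        1.14000e-02,  9.50000e-03,  0.00000e+00]), 'tool_pos': array([ 0.2293, -0.6076,  0.2553]), 'tool_rot': array([ 8.225e-01, -5.687e-01, -8.000e-04, -5.000e-04]), 'force': array([-0.124 , -0.2732,  0.1966]), 'torque': array([ 0.0416,  0.0116, -0.0253]), 'opening': np.float64(0.0854)}
top 355.38635280904845 355.38635280904845 256.91872955145345 196.8304123047039 [[0.0187, 0.9857, -0.1674, 0.3023], [-0.9997, 0.0212, 0.0133, -0.0089], [0.0166, 0.1671, 0.9858, 1.0112], [0.0, 0.0, 0.0, 1.0]]
detector [([361.2, 184.5, 35.6, 37.6], 0.76)]
source [([299.8, 162.2, 31.6, 35.6], 0.86)]
grey_stand [([134.7, 222.2, 60.0, 47.2], 0.77)]
blue_stand_screw [([212.7, 208.1, 44.5, 46.6], 0.83)]
side 375.5470269028759 375.5470269028759 260.4274602078749 192.17880943433858 [[-0.729, 0.359, -0.5829, -0.0182], [-0.6844, -0.3671, 0.6299, 0.5087], [0.0121, 0.8581, 0.5133, 0.5272], [0.0, 0.0, 0.0, 1.0]]
detector [([319.1, 165.2, 39.4, 49.5], 0.88)]
source [([267.4, 175.9, 42.5, 56.9], 0.82)]
grey_stand [([166.6, 292.2, 93.1, 133.1], 0.97)]
blue_stand_screw [([236.6, 230.5, 74.4, 106.0], 0.66)]
```

View pics/top0.png

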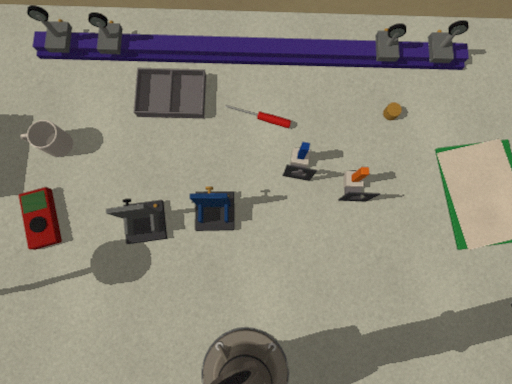

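View pics/side0.png

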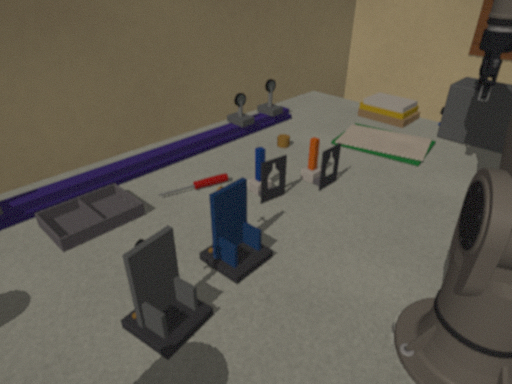

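The top view shows the orange carrier at about (355,185), the blue-post one at (300,162), and the blue stand at (213,210), with its brass screw at (209,188) pointing away from the robot. I'll enlarge these to measure them.

```bash
python3 - <<'E'
import cv2,numpy as np
a=cv2.imread("pics/top0.png");b=cv2.imread("pics/side0.png")
def c(im,x,y):
    p=cv2.resize(im[y:y+60,x:x+80],None,fx=5,fy=5,interpolation=cv2.INTER_CUBIC)
    for k in range(0,80,10): cv2.putText(p,str(x+k),(k*5,8),0,.3,(0,255,255));cv2.line(p,(k*5,10),(k*5,14),(0,255,255))
    for k in range(10,60,10): cv2.putText(p,str(y+k),(0,k*5+4),0,.3,(0,255,255))
    return p
m=np.vstack([np.hstack([c(a,320,155),c(a,180,172)]),np.hstack([c(b,285,130),np.zeros((300,400,3),np.uint8)])])
d=cv2.resize(b[170:290,190:290],(400,480))[:300]
m[300:,400:]=cv2.resize(b[175:280,185:290],(300,300))[:, :].copy() if 0 else np.pad(cv2.resize(b[175:280,185:290],(300,300)),((0,0),(0,100),(0,0)))
cv2.imwrite("pics/crops0.png",m)
E
```

```text
(no output)
```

View pics/crops0.png

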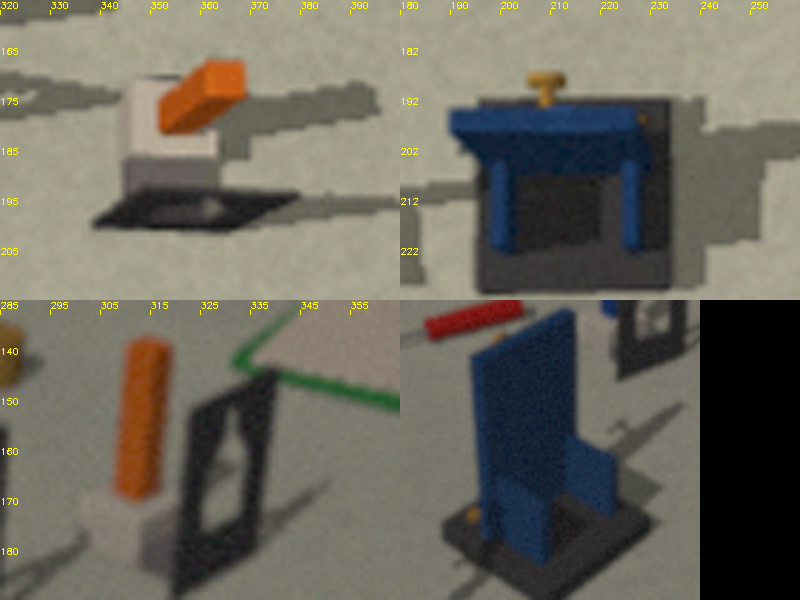

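```bash
cat > h.py <<'E'
import numpy as np
from scipy.optimize import least_squares
from scipy.spatial.transform import Rotation as R
K={"top":(355.386,256.919,196.830,np.array([[0.0187,0.9857,-0.1674,0.3023],[-0.9997,0.0212,0.0133,-0.0089],[0.0166,0.1671,0.9858,1.0112],[0,0,0,1]])),
"side":(375.547,260.427,192.179,np.array([[-0.729,0.359,-0.5829,-0.0182],[-0.6844,-0.3671,0.6299,0.5087],[0.0121,0.8581,0.5133,0.5272],[0,0,0,1]]))}
def proj(c,P):
    f,cx,cy,T=K[c]; p=(np.atleast_2d(P)-T[:3,3])@T[:3,:3]
    return np.c_[cx-f*p[:,0]/p[:,2],cy+f*p[:,1]/p[:,2]]
def place(q,L): # q=x,y(m),yaw ; L mm
    c,s=np.cos(q[2]),np.sin(q[2]);L=np.atleast_2d(L)/1000.
    return np.c_[q[0]+c*L[:,0]-s*L[:,1],q[1]+s*L[:,0]+c*L[:,1],L[:,2]]
def fit(obs,q0):
    fun=lambda q:np.concatenate([(proj(c,place(q,l))[0]-uv) for c,l,uv in obs])
    o=least_squares(fun,q0,loss="soft_l1");return o.x,fun(o.x).reshape(-1,2)
E
cat > m0.py <<'E'
from h import *
def g(X,Y,x0,y0,s=5):return np.array([x0+(X+.5)/s-.5,y0+(Y+.5)/s-.5])
t=lambda X,Y:g(X,Y,320,155); s=lambda X,Y:g(X,Y,285,130); u=lambda X,Y:g(X,Y,180,172); v=lambda X,Y:g(X,Y,185,175,300/105)
det=[("top",(60,0,125),t(226,79)),("top",(50,10,32),t(160,133)),("top",(38,25,32),t(123,157)),("top",(38,-25,32),t(217,157)),("top",(0,40,0),t(92,227)),("top",(0,-40,0),t(238,231)),("top",(4,-40,118),t(303,192)),
("side",(0,-40,118),s(278,72)),("side",(0,40,118),s(190,112)),("side",(0,40,0),s(172,297)),("side",(0,-40,0),s(258,248))]
st=[("top",(16.5,0,150),u(146,80)),("top",(0,45,170),u(50,109)),("top",(0,-45,170),u(236,108)),("side",(0,45,170),v(72,56)),("side",(-6,-45,170),v(175,9))]
for n,o,q in(("det",det,[.4,-.28,0]),("stand",st,[.5,.13,0])):
    x,e=fit(o,q);print(n,np.round(x,4));print(np.round(e,1).tolist())
E
python3 m0.py
```

```text
det [ 0.4687 -0.2969 -0.0146]
[[0.2, -0.4], [-0.5, 0.1], [1.7, -0.7], [0.5, -0.1], [-0.1, 0.1], [-1.8, 0.3], [-0.2, -0.5], [0.5, -0.8], [0.8, -0.2], [0.2, 1.8], [-0.5, 1.7]]
stand [0.4508 0.0963 0.0352]
[[0.6, 0.7], [0.0, 0.3], [0.4, 0.0], [-0.6, -0.0], [-0.6, 0.1]]
```

```bash
cat >> h.py <<'E'
def rel(s,target,yaw): # tool pointing down, tool x along world -y turned by yaw
    Rt=R.from_quat(s["tool_rot"]); c,n=np.cos(yaw),np.sin(yaw)
    Rg=R.from_matrix(np.array([[n,-c,0],[-c,-n,0],[0,0,-1]]).T)
    Rg=R.from_matrix(np.c_[[n,-c,0],[-c,-n,0],[0,0,-1]])
    return np.round(Rt.inv().apply(np.array(target)-s["tool_pos"])*1000,1),np.round((Rt.inv()*Rg).as_rotvec(),3)
E
python3 - <<'E'
from h import *; from cell import r
s=r.get_state();print(rel(s,[.5287,-.2978,.25],-.0146),s["clock"])
E
```

```text
(array([-184.7, -389.5,    6.3]), array([ 0.   , -0.   ,  0.375])) 0.5
```

play_rows(
  plan="-185 -390 6 0 0 0.375 0;-185 -390 6 0 0 0.375 0;-185 -390 6 0 0 0.375 0;-185 -390 6 0 0 0.375 0;-185 -390 6 0 0 0.375 0;-185 -390 6 0 0 0.375 0;-185 -390 6 0 0 0.375 0;-185 -390 6 0 0 0.375 0;-185 -390 6 0 0 0.375 0;-185 -390 6 0 0 0.375 0",
  grip_force=60,
)

```text
clock: 1.5
tool_pos: [0.5337, -0.2906, 0.2503]
tool_rot: [-0.706, 0.708, 0.0, 0.002]
force: [-0.4, -1.1, -0.3]
opening: 0.085
```

```bash
python3 - <<'E'
from h import *; from cell import r,cams
import cv2
s=r.get_state();f=cams.grab_frame("wrist");cv2.imwrite("pics/w1.png",cv2.resize(f["color"][:,:,::-1],(768,576)))
print(s["tool_pos"],s["tool_rot"],{k:np.round(v,4).tolist() for k,v in f.items() if k!="color"})
np.savez("w1.npz",p=s["tool_pos"],q=s["tool_rot"],T=f["tool_from_camera"],img=f["color"])
for t in("detector","source"):print([(b["bbox"],b["confidence"]) for b in cams.boxes_of(t,"wrist")])
E
```

```text
[ 0.5337187  -0.29055199  0.25028174] [-7.05927460e-01  7.08280626e-01  2.71954377e-04  2.21424655e-03] {'fx': 297.3186, 'fy': 297.3186, 'cx': 254.1349, 'cy': 191.5135, 'tool_from_camera': [[1.0, 0.0004, -0.0005, 0.0008], [0.0002, -0.9583, -0.2857, -0.0734], [-0.0006, 0.2857, -0.9583, -0.1184], [0.0, 0.0, 0.0, 1.0]]}
[([263.6, 201.3, 90.7, 111.3], 0.76)]
[([114.9, 150.8, 106.0, 95.5], 0.63)]
```

View pics/w1.png

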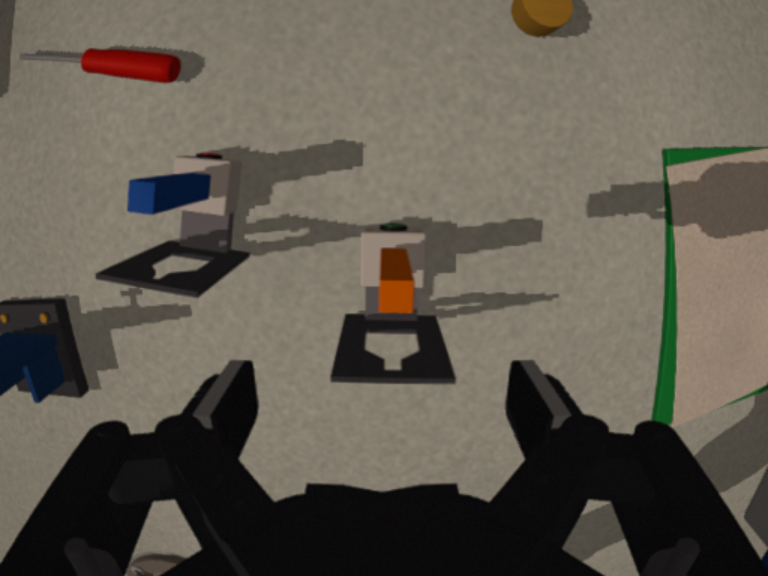

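```bash
cat >> h.py <<'E'
def ray(uv,s_p,s_q,T,z): # wrist pixel -> world point at height z
    f,cx,cy=297.3186,254.1349,191.5135
    d=np.array([uv[0]-cx,uv[1]-cy]);rr=np.hypot(*d);a=rr/f
    v=np.array([d[0]/rr*np.sin(a),-d[1]/rr*np.sin(a),-np.cos(a)])
    Rt=R.from_quat(s_q); o=s_p+Rt.apply(T[:3,3]); w=Rt.apply(T[:3,:3]@v)
    return o+w*(z-o[2])/w[2]
E
python3 - <<'E'
from h import *; from cell import r
d=np.load("w1.npz")
for n,uv,z in(("post",(396,296),.125),("postL",(379.5,296),.125),("postR",(413,296),.125),("topL",(331,380),.118),("topR",(455,382),.118),("botL",(347,314),0),("botR",(437,316),0),("hL",(362,234),.032),("hR",(425,234),.032)):
    print(n,np.round(ray((np.array(uv)+.5)/1.5-.5,d["p"],d["q"],d["T"],z),4))
s=r.get_state();print(s["clock"],s["tool_pos"])
E
```

```text
post [ 0.5297 -0.2993  0.125 ]
postL [ 0.5297 -0.2899  0.125 ]
postR [ 0.5297 -0.3091  0.125 ]
topL [ 0.4713 -0.2586  0.118 ]
topR [ 0.4694 -0.338   0.118 ]
botL [ 0.4737 -0.2601  0.    ]
botR [ 0.4715 -0.3395  0.    ]
hL [ 0.5501 -0.2759  0.032 ]
hR [ 0.55   -0.3242  0.032 ]
1.65 [ 0.52847771 -0.29815834  0.25021709]
```

```bash
python3 - <<'E'
from h import *; from cell import r
s=r.get_state();print(rel(s,[.5293,-.2988,.101],-.02),s["tool_pos"],s["force"])
E
```

```text
(array([  0.5,  -0.9, 149.2]), array([ 0.001, -0.001,  0.005])) [ 0.52847771 -0.29815834  0.25021709] [0.02194757 0.11670125 0.00932001]
```

play_rows(
  plan="0.5 -1 40 0 0 0.005 0;0.5 -1 85 0 0 0.005 0;0.5 -1 120 0 0 0.005 0;0.5 -1 149 0 0 0.005 0;0.5 -1 149 0 0 0.005 0;0.5 -1 149 0 0 0.005 0;0.5 -1 149 0 0 0.005 255;0.5 -1 149 0 0 0.005 255;0.5 -1 149 0 0 0.005 255;0.5 -1 149 0 0 0.005 255",
  grip_force=70,
)

```text
clock: 2.65
tool_pos: [0.5298, -0.2991, 0.1022]
tool_rot: [-0.7, 0.714, -0.001, -0.0]
force: [-1.0, -0.3, -0.2]
opening: 0.0281
```

play_rows(
  plan="0 0 0 0 0 0 255;0 0 0 0 0 0 255;0 0 0 0 0 0 255;0 0 0 0 0 0 255",
)

```text
clock: 3.05
tool_pos: [0.5298, -0.2989, 0.1023]
tool_rot: [-0.7, 0.714, -0.001, -0.0]
force: [-0.2, 0.9, 0.5]
opening: 0.019
```

play_rows(
  plan="0 0 -10 0 0 0 255;0 0 -30 0 0 0 255;0 0 -60 0 0 0 255;0 0 -90 0 0 0 255;0 0 -120 0 0 0 255;0 0 -150 0 0 0 255;0 0 -173 0 0 0 255;0 0 -173 0 0 0 255;0 0 -173 0 0 0 255",
)

```text
clock: 3.95
tool_pos: [0.5294, -0.2985, 0.2748]
tool_rot: [-0.7, 0.714, -0.001, -0.0]
force: [-0.9, -1.2, -3.0]
opening: 0.0197
```

```bash
python3 - <<'E'
from h import *; from cell import r
s=r.get_state();print(rel(s,[.58,.098,.275],.035),s["tool_pos"],s["force"],s["torque"],s["opening"])
E
```

```text
(array([-397.4,  -42.9,   -0.7]), array([-0.   , -0.001, -0.055])) [ 0.5293503  -0.29851426  0.27483817] [-0.8963316  -1.17514277 -3.01971933] [ 0.01853533 -0.03928239  0.07205146] 0.019655595116909747
```

Lifted, with about 3 N of weight on the wrist. Next I carry it over in gentle steps.

play_rows(
  plan="-20 -10 0 0 0 -0.005 255;-60 -20 0 0 0 -0.01 255;-105 -30 0 0 0 -0.015 255;-150 -40 0 0 0 -0.02 255;-195 -43 0 0 0 -0.03 255;-240 -43 0 0 0 -0.04 255;-285 -43 0 0 0 -0.05 255;-330 -43 0 0 0 -0.055 255;-365 -43 0 0 0 -0.055 255;-385 -43 0 0 0 -0.055 255",
)

```text
clock: 4.95
tool_pos: [0.5781, 0.0901, 0.2719]
tool_rot: [0.721, -0.693, -0.002, 0.001]
force: [-0.2, -0.1, -3.1]
opening: 0.0193
```

play_rows(
  plan="-12 0 0 0 0 0 255;-12 0 0 0 0 0 255;-12 0 0 0 0 0 255;-12 0 0 0 0 0 255",
)

```text
clock: 5.35
tool_pos: [0.5777, 0.0995, 0.2714]
tool_rot: [0.72, -0.694, -0.001, 0.002]
force: [0.5, 0.4, -3.0]
opening: 0.0193
```

```bash
python3 - <<'E'
from h import *; from cell import r,cams
import cv2
s=r.get_state();f=cams.grab_frame("wrist")
w=f["color"][:,:,::-1]
t=cams.grab_frame("top")["color"][:,:,::-1];b=cams.grab_frame("side")["color"][:,:,::-1]
cv2.imwrite("pics/t2.png",t);cv2.imwrite("pics/s2.png",b)
cv2.imwrite("pics/w2.png",cv2.resize(w,(768,576)))
print(s["tool_pos"],s["tool_rot"],s["clock"],s["opening"])
np.savez("w2.npz",p=s["tool_pos"],q=s["tool_rot"],T=f["tool_from_camera"])
E
```

```text
[0.57768609 0.09952173 0.2713726 ] [ 0.72027121 -0.69368783 -0.00131252  0.00220395] 5.35 0.019260217305510533
```

View pics/w2.png

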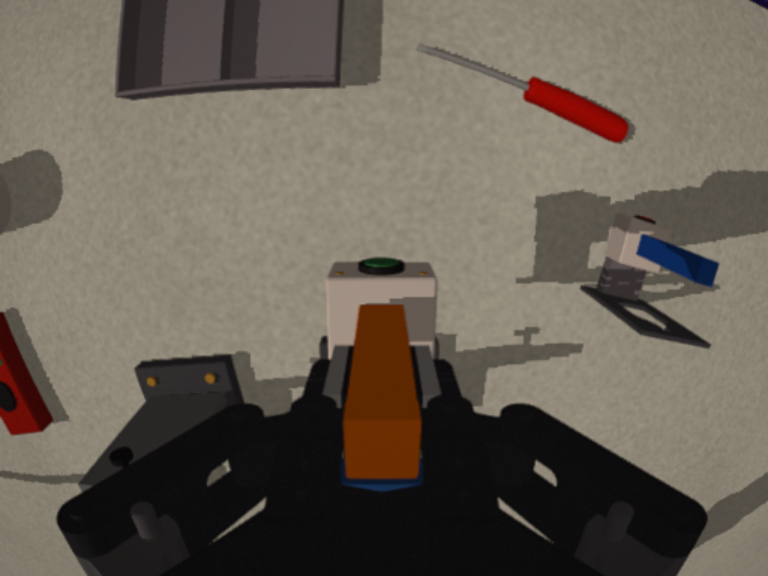

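The wrist view shows the post upright in the pads (post top at about (381,450)), but the screw is hidden under the gripper. I'll check the side and top views.

```bash
python3 - <<'E'
import cv2,numpy as np
from h import *
a=cv2.imread("pics/t2.png");b=cv2.imread("pics/s2.png")
def c(im,x,y,w,h,s):
    p=cv2.resize(im[y:y+h,x:x+w],None,fx=s,fy=s,interpolation=cv2.INTER_CUBIC)
    for k in range(0,w,10): cv2.putText(p,str(x+k),(k*s,8),0,.3,(0,255,255));cv2.line(p,(k*s,10),(k*s,14),(0,255,255))
    for k in range(10,h,10): cv2.putText(p,str(y+k),(0,k*s+4),0,.3,(0,255,255))
    return p
cv2.imwrite("pics/c2.png",np.hstack([c(a,170,120,80,120,5),c(b,165,120,80,120,5)]))
q=[.4508,.0963,.0352]; print(proj("side",place(q,[(19,0,160),(19,10,150),(14,0,160)])))
d=np.load("w2.npz");print(R.from_quat(d["q"]).as_matrix().round(4))
E
```

```text
[[220.22117583 186.41460726]
 [216.70131771 192.76270174]
 [222.00408592 187.28273185]]
[[ 0.0376 -0.9993 -0.0049]
 [-0.9993 -0.0376 -0.0014]
 [ 0.0012  0.005  -1.    ]]
```

View pics/c2.png

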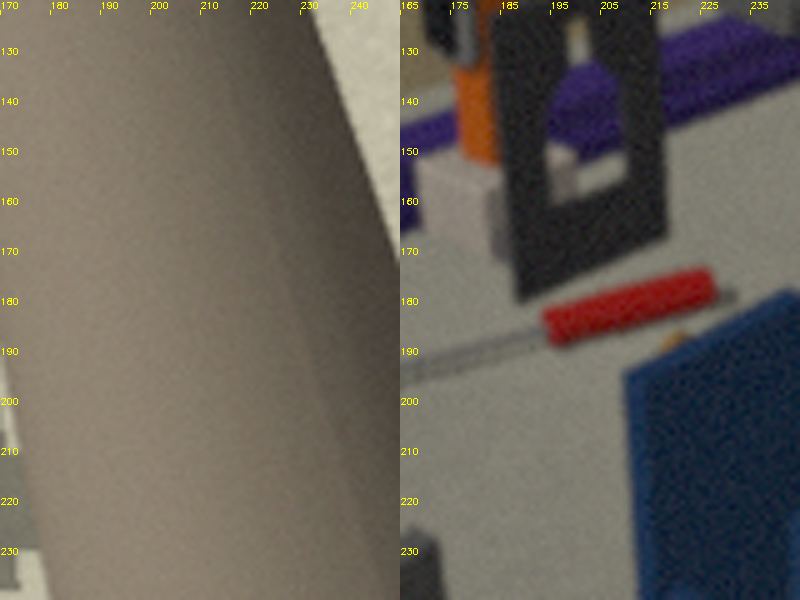

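```bash
python3 - <<'E'
from h import *
d=np.load("w2.npz");p=d["p"];M=R.from_quat(d["q"]).as_matrix()
# carrier axes: x=-tool y, y=-tool x, z=-tool z
A=np.c_[-M[:,1],-M[:,0],-M[:,2]]
L=np.array([(0,40,0),(0,-40,0),(0,-20,34)])/1000; ob=np.array([(188.3,180.5),(218.3,167.1),(210.3,155.9)])
W=p+(L-[.0605,0,.1023])@A.T
print(proj("side",W)-ob, W[:2].mean(0))
# free small shift
f=lambda q:(proj("side",W+[q[0],q[1],q[2]])-ob).ravel()
o=least_squares(f,[0,0,0]);print(o.x,o.fun)
E
```

```text
[[ 0.5655478   0.94387839]
 [ 0.60015219  0.38597203]
 [ 0.47501759 -0.22065584]] [0.51672336 0.09710935 0.16937619]
[ 0.01130031 -0.00744883 -0.00596757] [ 0.32334272  0.30679056 -0.16795454  0.04236967 -0.17123616 -0.35648464]
```

```bash
python3 - <<'E'
from h import *; from cell import r
s=r.get_state();print(rel(s,[.5777,.1005,.1983],.036),rel(s,[.5153,.0986,.1983],.036),rel(s,[.5153,.0986,.1508],.036))
E
```

```text
(array([-0.1, -0.2, 73.6]), array([ 0.004, -0.   ,  0.002])) (array([-0.6, 62.2, 73.9]), array([ 0.004, -0.   ,  0.002])) (array([ -0.6,  62. , 121.4]), array([ 0.004, -0.   ,  0.002]))
```

play_rows(
  plan="0 0 20 0.004 0 0 255;0 0 45 0.004 0 0 255;0 0 65 0.004 0 0 255;0 0 74 0.004 0 0 255;0 0 74 0.004 0 0 255;0 0 74 0.004 0 0 255",
)

```text
clock: 6.1
tool_pos: [0.5782, 0.1003, 0.1988]
tool_rot: [0.72, -0.694, 0.0, -0.001]
force: [-0.4, -0.1, -2.2]
opening: 0.0192
```

```bash
python3 - <<'E'
from h import *; from cell import r
s=r.get_state();print(rel(s,[.5153,.0986,.1983],.036),s["tool_pos"],s["force"])
E
```

```text
(array([-0.7, 62.9,  0.4]), array([-0.001,  0.   ,  0.002])) [0.57819497 0.10028962 0.19883366] [-0.35928737 -0.13265512 -2.16640539]
```

play_rows(
  plan="-0.5 10 0 0 0 0 255;-0.5 20 0 0 0 0 255;-0.5 30 0 0 0 0 255;-0.5 38 0 0 0 0 255;-0.5 46 0 0 0 0 255;-0.5 52 0 0 0 0 255;-0.5 58 0 0 0 0 255;-0.5 63 0 0 0 0 255;-0.5 63 0 0 0 0 255;-0.5 63 0 0 0 0 255",
)

```text
clock: 7.1
tool_pos: [0.5154, 0.0984, 0.1988]
tool_rot: [0.72, -0.694, 0.001, -0.001]
force: [0.2, -0.4, -2.1]
opening: 0.0193
```

```bash
python3 - <<'E'
from h import *; from cell import r,cams
import cv2
s=r.get_state();b=cams.grab_frame("side")["color"][:,:,::-1]
print(rel(s,[.5153,.0986,.1508],.036),s["tool_pos"],s["force"],s["torque"])
cv2.imwrite("pics/s3.png",cv2.resize(b[110:230,165:285],None,fx=5,fy=5,interpolation=cv2.INTER_CUBIC))
E
```

```text
(array([-0.2,  0.2, 48. ]), array([-0.002,  0.   ,  0.002])) [0.51544138 0.09839666 0.19883181] [ 0.16540168 -0.35195703 -2.05164321] [ 0.00061793 -0.06899023  0.00959251]
```

View pics/s3.png

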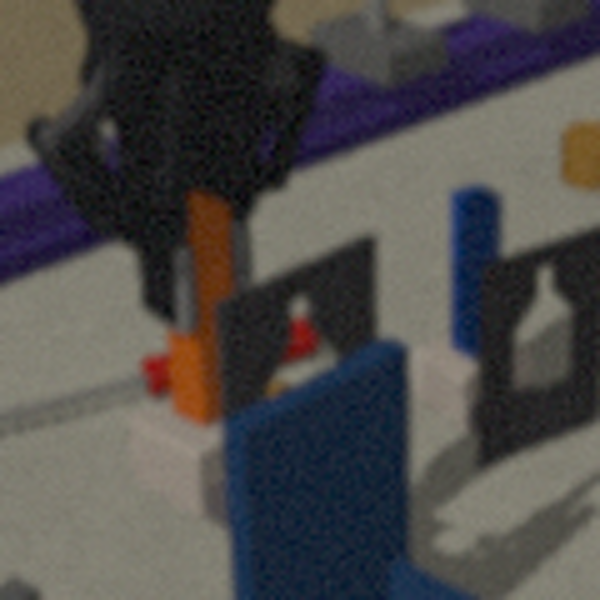

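The brass head shows through the keyhole opening at (275,387), and there is no contact force. Next I descend in stages and watch the force.

play_rows(
  plan="0 0 6 0 0 0 255;0 0 12 0 0 0 255;0 0 18 0 0 0 255;0 0 24 0 0 0 255;0 0 29 0 0 0 255;0 0 34 0 0 0 255;0 0 34 0 0 0 255",
)

```text
clock: 7.85
tool_pos: [0.5151, 0.0982, 0.1639]
tool_rot: [0.72, -0.694, 0.0, -0.0]
force: [0.0, -0.3, -2.5]
opening: 0.0193
```

play_rows(
  plan="0 0 3 0 0 0 255;0 0 6 0 0 0 255;0 0 9 0 0 0 255;0 0 11 0 0 0 255;0 0 11 0 0 0 255;0 0 11 0 0 0 255",
)

```text
clock: 8.45
tool_pos: [0.5151, 0.0983, 0.1529]
tool_rot: [0.72, -0.694, 0.0, -0.0]
force: [-0.7, 0.6, -3.0]
opening: 0.019
```

play_rows(
  plan="0 0 1 0 0 0 255;0 0 2 0 0 0 255;0 0 3 0 0 0 255;0 0 3 0 0 0 255",
)

```text
clock: 8.85
tool_pos: [0.515, 0.0983, 0.1498]
tool_rot: [0.72, -0.694, 0.0, 0.0]
force: [-0.2, -0.7, -3.1]
opening: 0.0193
```

play_rows(
  plan="0 0 1 0 0 0 255;0 0 2 0 0 0 255;0 0 2 0 0 0 255;0 0 2 0 0 0 255",
)

```text
clock: 9.25
tool_pos: [0.5152, 0.0983, 0.1489]
tool_rot: [0.72, -0.694, 0.0, 0.0]
force: [-1.7, -0.7, 4.8]
opening: 0.0191
```

Contact came at the height predicted for the shank, so it is seated. Now I let go.

play_rows(
  plan="0 0 -0.5 0 0 0 255;0 0 -0.5 0 0 0 200;0 0 -0.5 0 0 0 120;0 0 -0.5 0 0 0 60;0 0 -0.5 0 0 0 0;0 0 -0.5 0 0 0 0;0 0 -0.5 0 0 0 0;0 0 -0.5 0 0 0 0;0 0 -0.5 0 0 0 0;0 0 -0.5 0 0 0 0",
)

```text
clock: 10.25
tool_pos: [0.5152, 0.0983, 0.1494]
tool_rot: [0.72, -0.694, 0.0, 0.0]
force: [-0.7, -0.1, 0.1]
opening: 0.0856
```

```bash
python3 - <<'E'
from h import *; from cell import r,cams
import cv2
s=r.get_state();b=cams.grab_frame("side")["color"][:,:,::-1];w=cams.grab_frame("wrist")["color"][:,:,::-1]
print(s["tool_pos"],s["force"],s["opening"])
cv2.imwrite("pics/s4.png",np.hstack([cv2.resize(b[110:230,165:285],(400,400),interpolation=cv2.INTER_CUBIC),cv2.resize(w[:, 64:448],(400,400))]))
E
```

```text
[0.51520261 0.09829976 0.14935873] [-0.65551929 -0.11875787  0.0660391 ] 0.08561067516366262
```

View pics/s4.png

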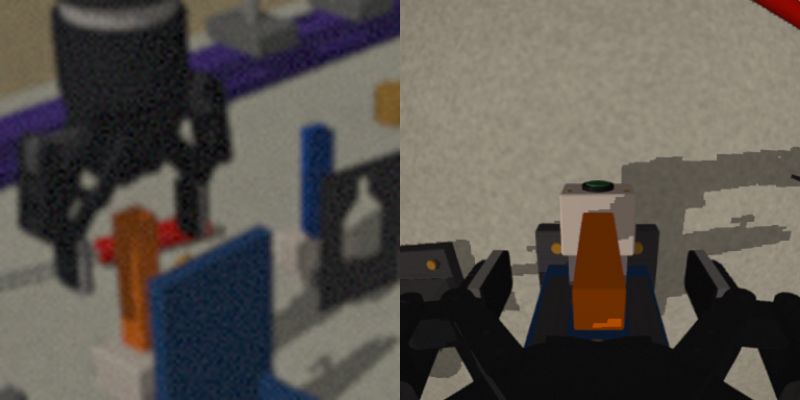

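play_rows(
  plan="0 0 -10 0 0 0 0;0 0 -30 0 0 0 0;0 0 -60 0 0 0 0;0 0 -100 0 0 0 0;0 -30 -140 0 0 0 0;0 -60 -160 0 0 0 0;60 -60 -160 0 0 0 0;110 -60 -160 0 0 0 0;160 -60 -160 0 0 0 0;160 -60 -160 0 0 0 0",
)

```text
clock: 11.35
tool_pos: [0.5806, -0.0681, 0.3101]
tool_rot: [0.716, -0.698, 0.002, 0.002]
force: [0.2, -0.2, -0.5]
opening: 0.0854
```

play_rows(
  plan="50 70 0 0 0 0 0;100 70 0 0 0 0 0;150 70 0 0 0 0 0;200 70 0 0 0 0 0;250 70 0 0 0 0 0;300 70 0 0 0 0 0;300 70 0 0 0 0 0;300 70 0 0 0 0 0;300 70 0 0 0 0 0;300 70 0 0 0 0 0",
)

```text
clock: 12.35
tool_pos: [0.5194, -0.3678, 0.3119]
tool_rot: [0.717, -0.697, 0.002, 0.001]
force: [0.0, 1.2, 0.8]
opening: 0.0855
```

```bash
python3 - <<'E'
from h import *; from cell import r,cams
import cv2
s=r.get_state();a=cams.grab_frame("top")["color"][:,:,::-1];b=cams.grab_frame("side")["color"][:,:,::-1]
print(s["clock"],s["tool_pos"],s["force"])
print([(x["bbox"],x["confidence"]) for c in("top","side") for x in cams.boxes_of("source",c)])
cv2.imwrite("pics/s5.png",np.hstack([cv2.resize(a[140:240,170:270],(400,400),interpolation=cv2.INTER_CUBIC),cv2.resize(b[140:240,185:285],(400,400),interpolation=cv2.INTER_CUBIC)]))
q=[.4508,.0963,.0352]
P=place(q,[(60,0,172.5),(38,25,79.5),(38,-25,79.5),(16.5,0,150)]);print("top pred crop",((proj("top",P)-[170,140])*4).round(0).tolist());print("side",((proj("side",P)-[185,140])*4+[400,0]).round(0).tolist())
E
```

```text
12.35 [ 0.5194311  -0.36782598  0.31189049] [0.01899743 1.16740239 0.77978   ]
[([300.2, 160.5, 33.8, 38.2], 0.65), ([267.6, 176.1, 42.3, 60.1], 0.59)]
top pred crop [[154.0, 116.0], [132.0, 182.0], [208.0, 181.0], [158.0, 193.0]]
side [[483.0, 136.0], [486.0, 328.0], [557.0, 287.0], [545.0, 205.0]]
```

View pics/s5.png

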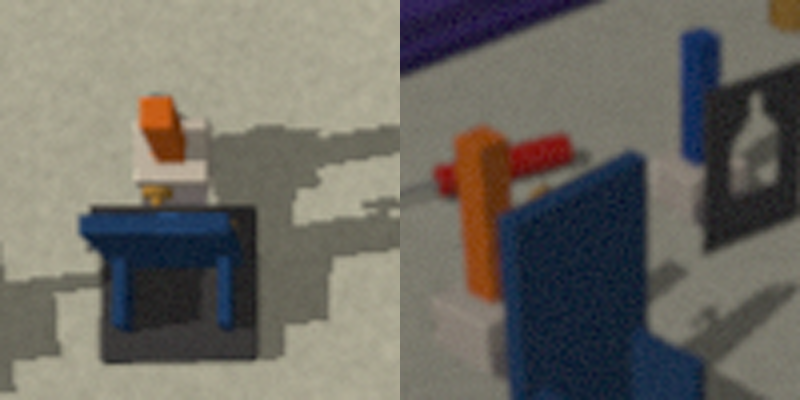

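```bash
python3 -c "
from cell import r
print(r.hand_in())"
```

```text
the job is handed in; nothing more can be done
None
```

The orange-post carrier now hangs upright on the brass screw of the blue stand. The gripper has let go and moved clear, and I handed the job in at about 12.5 s of the 37 s allowed.

- **Lift and hang:** I gripped the carrier by its post and lifted it over the blue-post carrier. I passed the keyhole opening over the screw head without touching it, then lowered the carrier.
- **Seating:** While lowering, the force rose to about 8 N at TCP height 0.149 m, within about 1 mm of where the slot end should meet the shank. I did not pull on the carrier to test the lock.
- **After release:** In the top and side views the post and housing sit within 1–2 pixels (a few mm) of the predicted hung position. In the top view the screw head still shows in front of the panel. The plate itself was hidden in both views.
- **Blue-post carrier:** Its detected boxes match the start to within about 2 pixels, which is within detector noise. I saw no sign that it moved.

None of the checks failed. The two carrier measurements before the grasp differed by about 1.5 mm and 0.01 rad, well within what the fit allows.

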